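Hang the off-centre scale pan on the spring balance

ROBOT

A 7-joint arm with a two-finger parallel gripper is mounted at the origin on a cart in front of the work surface, level with it; the furniture and walls round the work are solid. World frame = base frame: x ahead of the robot, y to its left, z up, the work surface at z = 0. Lengths are in m, angles in rad, forces in N, time in s.
With the tool pointing down it reaches from about 0.4 to 0.85 m from the base axis. Payload 4.5 kg.
Tool frame: the origin (TCP) lies between the finger pads; the fingertips stand 11 mm ahead of it and the grasp point (between the pads) lies 8 mm behind it (r.nose_length is the distance from the TCP to the fingertips, in m); z points along the fingers, y is the line along which they close (so a half turn about z gives the same grasp; the last joint's range is limited). The gripper opens to 88 mm and grips with 3 to 60 N. Pads are 18 mm wide; open, the fingers measure 123 mm over their backs; the gripper's body (75 mm by 187 mm) begins 45 mm behind the grasp point.
Start: joints at [-1.091, 0.689, -0.195, 1.565, 0.157, 0.902, -0.215], TCP at [0.269, 0.564, 0.25] pointing down, gripper open.
Joint ranges: [-3.01, 3.01], [-0.46, 2.08], [-1.47, 1.51], [0.13, 2.56], [-1, 4.14], [0.04, 2.09], [-2.66, 2.66]. Speed limits (rad/s): [2.57, 2.57, 3.14, 3.14, 3.14, 3.14, 3.14].

INTERFACE

Orientations are given as a unit quaternion [x, y, z, w].
In Python, from plant import get_state, snapshot, camera_model, r gives the robot as it stands.
- The arm moves only by the shell command python3 -m inch 'ROWS' [FORCE]. ROWS is text: rows parted by semicolons, each of 7 numbers parted by spaces: the opening, from -1 (shut) to 1 (fully open), then the shift along the tool's x, y, z in m, then the turn, a rotation vector about the tool's x, y, z in rad. A call has 1 to 20 rows; each row shifts and turns the commanded pose from where the row before left it, along the tool's axes as they then stand; what a row does not reach is not made up. A row lasts 1/12 s, in which the tool goes at most 41.7 mm and 7.16 degrees, less where a joint would pass 70% of its speed; a pose out of reach is approached as far as the arm can. A call is refused whole if a number of a shift passes 0.0417 or a number of a turn 0.125, either way. A call with a gripper value outside its range is refused whole. The fingers move at their own pace and stop on an object; FORCE is the grip in N (left out, the last holds). Time passes only in rows, so rows that do not move let the fingers close. It gives the time, the measured TCP pose, the force, the opening and the grip force at its end, in the units of the state.
- get_state(): the state, without advancing time (a new reading comes with each control period).
- snapshot(name): name is "scene" or "side" or "wrist"; returns (picture, depth): 420x560x3 uint8, red, green, blue; 420x560 float32, m along the optical axis (not along the pixel's ray), 0 where there is no reading.
- camera_model(name): a dict with "intrinsics" (3x3 intrinsics, pixels), "view" (4x4, takes a point from world to camera coordinates). Camera axes: x right, y down, z forward; pixel columns grow to the right and rows downward; lengths in m; the calibration is good to about 2 mm. A picture is of the moment at which its call begins: read the wrist's pose just before it. camera_model takes no time and is no camera call; for the wrist camera it gives the pose at the moment of the call.
- r.finish_job(): hands the job in; it is judged then, once.
The state is a dict: "clock": time; "q": joint angles; "qd": joint speeds; "joint_torque": joint torques, N m; "tool_pos": TCP position; "eef_rot": TCP orientation; "contact_force": force on the tool from outside, world axes, zero at the start; "moment": the same for the moment, N m; "opening": opening from 0.0 (shut) to 1.0 (fully open); "finger_force": force on a finger pad.
Only numpy, scipy, OpenCV 4.12 (cv2) and the standard library are available. Lean on these libraries where they do the work, as an engineer would, in place of code of your own. Each camera call takes 0.05 s, during which the arm holds its last target. There are 200 camera calls.

TASK

Weigh the porcelain lid: pick up the scale pan it lies in by the wooden grip and hang the pan's crook in the groove near the free end of the spring balance's arm. Ease it down slowly until the spring carries the whole load, and only then let go gently, so that the arm does not jump up or down and is never forced down hard; leave the pan hanging still with the lid in it, and leave the other things alone.

Things in the scene. Friction and masses are not known exactly. Their poses are not given: they have to be found in the camera images.
- pan: Steel scale pan, 100 mm across, rim 16 mm, floor 4 mm thick; height with grip 188 mm. Origin: centre of underside, z up. An 8 mm rod rises from the rim at x = 60 mm to a crook and wooden grip 20 mm off centre towards +x, all in its x-z plane. Empty weight 0.15 to 0.51 kg, unknown. Stands on the turntable; freely hung it leans 0.1 to 0.2 rad about its y axis.
- grip (a point): Grip centre on the upright wooden block, 22 x 22 mm and 46 mm high, sides along the pan's x and y; at x = 20, z = 167 mm in the pan's frame, 21 mm below the block's top. Axes as the pan's.
- crook (a point): Where the arm's centre line lies when hung: x = 20, z = 125 mm in the pan's frame, 42 mm below the grip point. The crook is an upside-down V of 5 mm steel, 10 mm wide along the pan's y, open below; its legs are 35 mm apart inside (along x) and end 20 mm below this point. The arm must run through it along the pan's y, either way round; the rod closes the crook's +x side.
- lid: Domed white porcelain lid, 82 mm across, 58 mm high, 0.11 kg, lying loose in the pan, within its rim. Origin: centre of its underside.
- balance: Bench spring balance, fixed to the turntable: base plate 80 x 170 x 8 mm, upright column 24 x 36 mm, 315 mm high. Origin: on the turntable under the column's axis. Its sprung arm points along its -x axis.
- seat (a point): Middle of the groove, on the arm's centre line, 140 mm from the column's axis along the balance's -x, 245 mm above the turntable when unloaded; moves with the arm. The arm is a level 8 mm round bar; the groove is the 22 mm of bare bar between a collar (column side) and the end ball, both 18 mm across. x axis along the bar towards the column.
- balance_arm (a joint): How far the arm has sunk, in m: 0 at the top (unloaded), 0.105 at its lower stop. The arm slides straight down against a spring inside the column: about 2.2 N before it moves, then about 45 N per metre, lightly damped; it springs back up when unloaded. It is delicate: made for loads up to 7 N, and not to move faster than about 60 mm per second.
- cup_front: White porcelain cup, 87 x 112 x 80 mm, at the front; leave alone. Origin: centre of its underside.
- tape: Roll of masking tape, 100 mm across, 25 mm high, front right; leave alone. Origin: centre of its underside.
- cup_right: Porcelain cup with a dark band, 87 x 112 x 80 mm, on the right; leave alone. Origin: centre of its underside.
- jug: Small porcelain jug with a dark band, 109 mm high, at the back left; leave alone. Origin: centre of its underside.
- pot: Small colour pot with a screw cap, 40 mm across, 50 mm high, behind the pan; leave alone. Origin: centre of its underside.
- kidney: Flat rubber scraper, 52 x 90 x 9 mm, on the right; leave alone. Origin: centre of its underside.
- tin: Flat green hinged tin, 89 x 121 x 32 mm, at the back right; leave alone. Origin: centre of its underside.

How it is judged:
On the way, in this order (a step that is already met when the one before it is completed fails the run):
1. the pan is lifted clear of the turntable (height (world z) of pan above 0.03 m), for 0.2 s.
2. the pan's crook lies over the arm's groove and the arm has begun to carry it (distance between crook and seat below 0.015 m and value of joint balance_arm above 0.002 m), for 0.2 s.
At the end, for the whole second after the job is handed in: The pan hangs by its crook in the groove (crook point within 12 mm of the seat point), 10 mm or more above the turntable, arm sunk over 4 mm, pan leaning under 0.5 rad and at rest (0.03 m/s, 0.3 rad/s), lid in the pan (origin within 20 mm of the pan's), gripper away from it (distance between crook and seat below 0.012 m and value of joint balance_arm above 0.004 m and angle between pan's own z axis and vertical below 0.5 rad and linear speed of pan below 0.03 m/s and angular speed of pan below 0.3 rad/s and distance between lid and pan below 0.02 m and height (world z) of pan above 0.01 m and contact force between pan and the fingers below 0.05 N); the robot touches nothing.
It fails at once if the balance arm jumps: it moves up or down faster than 0.07 m/s (velocity of joint balance_arm above 0.07 m/s or velocity of joint balance_arm below -0.07 m/s).
It fails at once if the arm is forced down: the pan presses on the balance with more than 9.5 N (the sum of its contact forces) (contact force between pan and balance above 9.5 N).
It fails at once if the lid comes out of the pan (distance between lid and pan above 0.04 m).
It fails at once if a bystander is pushed more than 30 mm (distance of any of cup_front, tape, cup_right, jug, pot, kidney, tin from where it was at the start of the episode above 0.03 m).
It also fails if it takes over 72 s, if anything falls off the work surface, if the arm or the gripper's body presses on something with over 40 N, if the wrist force passes 120 N, or if a joint passes its speed limit or range.

## Working session

There is one attempt and no reset: what is moved stays moved. The work goes in short steps, Python scripts to look and compute and a shell command to move; the robot and the scene stay as the last step left them, time stands still between calls to the robot, and variables do not carry over. Pictures are saved under pics/ and viewed, at most 13 in all, crops included, and the job is handed in when it is done.

```bash
ls; mkdir -p pics; python3 - <<'E'
from plant import *
import cv2,numpy as np
for n in("scene","side"):
    p,d=snapshot(n); cv2.imwrite(f"pics/{n}0.png",p[:,:,::-1]); np.save(f"pics/{n}0.npy",d)
s=get_state();print(s)
for n in("scene","side"):print(camera_model(n))
E
```

```text
pics
{'clock': 0.1, 'q': array([-1.09119328,  0.68988642, -0.19454116,  1.56622424,  0.15731759,
        0.90251893, -0.21510645]), 'qd': array([-0.00040741, -0.00150428,  0.00031253, -0.00252566,  0.00060225,
       -0.00127042, -0.00174964]), 'joint_torque': array([-3.07444978e-03, -5.28503251e+01, -1.27139971e+00, -1.53837347e+01,
       -5.25416562e-02,  1.94457774e-03,  3.02688579e-05]), 'tool_pos': array([0.26928584, 0.5634061 , 0.24900352]), 'eef_rot': array([ 2.21013839e-01,  9.75270326e-01, -8.12473719e-04, -1.20642574e-04]), 'contact_force': array([ 0.06809221, -0.03963791,  0.31781179]), 'moment': array([0.05594603, 0.07789989, 0.00166861]), 'finger_force': 0.0, 'opening': 1.00175292266999}
{'intrinsics': array([[439.75384374,   0.        , 279.24740541],
       [  0.        , 439.75384374, 213.76778533],
       [  0.        ,   0.        ,   1.        ]]), 'view': array([[ 0.87019657, -0.49226603, -0.02078677, -0.51252933],
       [-0.2831862 , -0.46518321, -0.83869551,  0.2893947 ],
       [ 0.40319165,  0.73571648, -0.54420378,  0.90844371],
       [ 0.        ,  0.        ,  0.        ,  1.        ]])}
{'intrinsics': array([[546.82741781,   0.        , 278.7871043 ],
       [  0.        , 546.82741781, 207.16369829],
       [  0.        ,   0.        ,   1.        ]]), 'view': array([[ 0.97103235, -0.23821095,  0.01875399, -0.56251025],
       [-0.14924073, -0.66590525, -0.7309565 ,  0.15576856],
       [ 0.18661022,  0.70698355, -0.68216632,  1.45815097],
       [ 0.        ,  0.        ,  0.        ,  1.        ]])}
```

View pics/scene0.png

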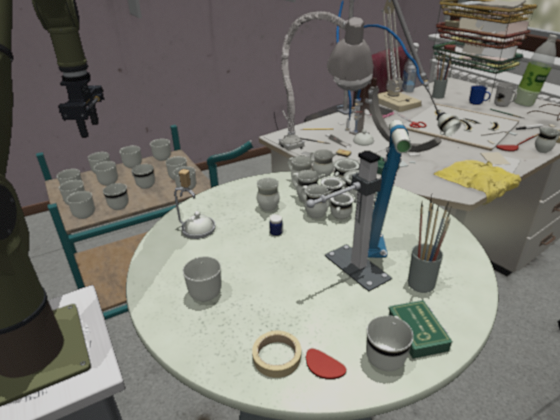

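View pics/side0.png

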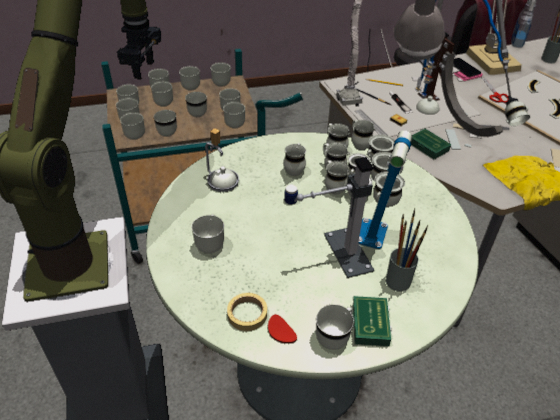

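Scene picture: pan with lid at about (197,225), its grip at (184,179); the balance arm runs from the column (365,185) to the tip near (313,202). Side picture: grip at (215,138), lid at (222,180), arm tip near (291,195). Next I enlarge both areas.

```bash
python3 - <<'E'
import cv2,numpy as np
a=cv2.imread("pics/scene0.png");b=cv2.imread("pics/side0.png")
def c(im,x,y,w,h,k):
    return cv2.resize(im[y:y+h,x:x+w],None,fx=k,fy=k,interpolation=cv2.INTER_CUBIC)
top=np.hstack([c(a,160,160,66,50+0,6),c(a,300,145,66+1,50,6)])
t=np.hstack([c(a,160,160,66,90-40,6)])
A=np.hstack([c(a,165,165,80,75,5),c(a,300,150,80,75,5)])[:300]
A=np.hstack([c(a,160,165,80,75,5)[:,:,:],c(a,300,165,80,75,5)])
B=np.hstack([c(b,190,125,80,75,5),c(b,280,150,80,75,5)])
cv2.imwrite("pics/A.png",A);cv2.imwrite("pics/B.png",B)
cv2.imwrite("pics/AB.png",np.vstack([A[:300],B[:300]]))
print(A.shape)
E
```

```text
(375, 800, 3)
```

View pics/A.png

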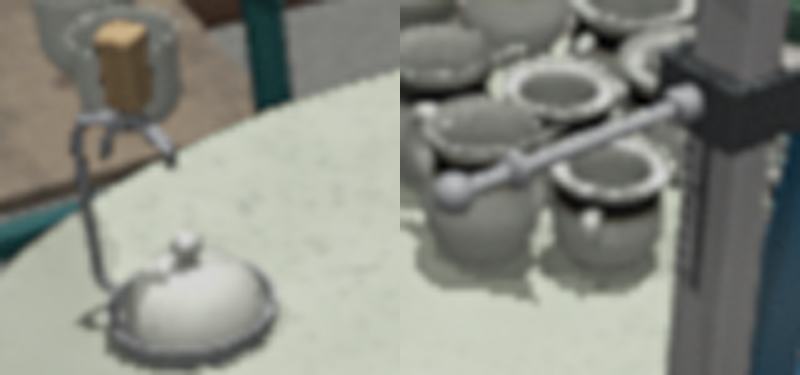

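View pics/B.png

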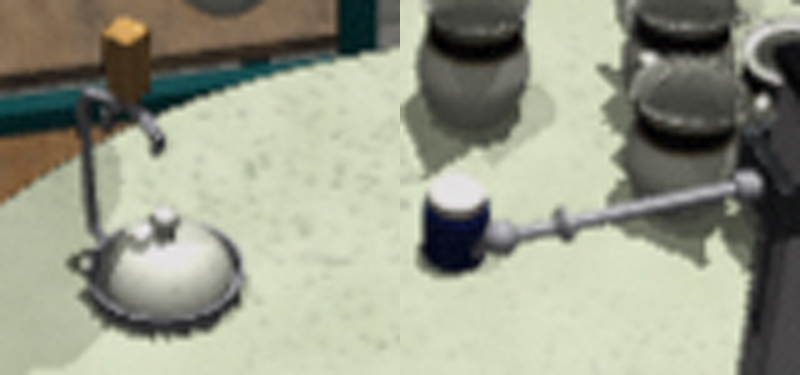

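Crops: grip centre at scene (184.8,178.6), side (215.2,137.2). Rod top is at (175.6,193) / (207.2,144.6), and the free crook leg end at (194.4,197) / (221.6,154). End ball is at (310.6,203) / (300,197.2), collar at (322.8,198.4) / (312.6,194.6).

```bash
cat > h.py <<'E'
from plant import *
import numpy as np,cv2
from scipy.spatial.transform import Rotation as R
def P(c):return c["intrinsics"]@c["view"][:3]
def tri(u,v,a="scene",b="side"):
    A=P(camera_model(a)) if isinstance(a,str) else P(a)
    B=P(camera_model(b)) if isinstance(b,str) else P(b)
    x=cv2.triangulatePoints(A,B,np.array(u,float).reshape(2,1),np.array(v,float).reshape(2,1)).ravel();x=x[:3]/x[3]
    e=[];
    for M,w in((A,u),(B,v)):
        p=M@np.r_[x,1];e.append(np.hypot(*(p[:2]/p[2]-w)))
    return x,np.round(e,1)
E
python3 - <<'E'
from h import *
for n,u,v in [("grip",(184.8,178.6),(215.2,137.2)),("rimc",(198.4,226),(223,179)),("rodbot",(181.6,222.4),(209.4,172)),("rodtop",(175.6,193),(207.2,144.6)),("legend",(194.4,197),(221.6,154)),("ball",(310.6,203),(300,197.2)),("collar",(322.8,198.4),(312.6,194.6)),("root",(357.4,185),(349.4,186.8))]:
    x,e=tri(u,v);print(n,x.round(4),e)
d=np.load("pics/scene0.npy");e=np.load("pics/side0.npy")
for n,cam,dd,pts in(("scene","scene",d,[(185,179),(198,228),(311,203),(323,198)]),("side","side",e,[(215,138),(223,181),(300,197)])):
    c=camera_model(cam)
    for p in pts:
        z=dd[p[1],p[0]];q=np.linalg.inv(c["view"])@np.r_[z*np.linalg.inv(c["intrinsics"])@[p[0],p[1],1],1];print(n,p,q[:3].round(4))
E
```

```text
grip [0.4486 0.2714 0.1583] [0.3 0.2]
rimc [0.4618 0.2552 0.0064] [0.6 0.3]
rodbot [0.4252 0.2972 0.0076] [0.6 0.4]
rodtop [0.4295 0.3296 0.0909] [1.  0.6]
legend [0.463  0.2578 0.1029] [0.7 0.4]
ball [ 0.5942 -0.1332  0.2454] [0.2 0.1]
collar [ 0.6263 -0.131   0.2455] [0.2 0.1]
root [ 0.7213 -0.1262  0.2481] [0.4 0.2]
scene (185, 179) [0.4432 0.2478 0.169 ]
scene (198, 228) [0.4493 0.2147 0.0267]
scene (311, 203) [ 0.5906 -0.1408  0.2502]
scene (323, 198) [ 0.6235 -0.1362  0.2495]
side (215, 138) [0.4448 0.248  0.1729]
side (223, 181) [0.4565 0.2213 0.0283]
side (300, 197) [ 0.5914 -0.1414  0.2541]
```

```bash
cat >> h.py <<'E'
def rp(cam,p,z):
    c=camera_model(cam) if isinstance(cam,str) else cam
    V=np.linalg.inv(c["view"]);d=V[:3,:3]@np.linalg.inv(c["intrinsics"])@np.r_[p,1];o=V[:3,3]
    return o+d*(z-o[2])/d[2]
E
python3 - <<'E'
from h import *
for n,z,u,v in [("grip",.167,(184.8,178.6),(215.2,137.2)),("griptop",.188,(160+24.6,165+6),(190+25.4,125+5.5)),("rimc",.016,(198.4,226),(223,179)),("rodbot",.016,(181.6,222.4),(209.4,172)),("rodtop",.13,(175.6,193),(207.2,144.6)),("legend",.105,(194.4,197),(221.6,154)),("ball",.245,(310.6,203),(300,197.2)),("collar",.245,(322.8,198.4),(312.6,194.6)),("root",.245,(357.4,185),(349.4,186.8))]:
    print(n,rp("scene",u,z).round(4),rp("side",v,z).round(4))
c=camera_model("wrist");T=np.linalg.inv(c["view"]);s=get_state();Rt=R.from_quat(s["eef_rot"]).as_matrix()
print(Rt.round(3));print((Rt.T@(T[:3,3]-s["tool_pos"])).round(4));print((Rt.T@T[:3,:3]).round(3),c["intrinsics"])
E
```

```text
grip [0.4445 0.2539 0.167 ] [0.4469 0.2601 0.167 ]
griptop [0.4478 0.2563 0.188 ] [0.4493 0.2638 0.188 ]
rimc [0.4583 0.2389 0.016 ] [0.4599 0.2453 0.016 ]
rodbot [0.4228 0.2819 0.016 ] [0.4237 0.2885 0.016 ]
rodtop [0.4141 0.2568 0.13  ] [0.4234 0.2791 0.13  ]
legend [0.4626 0.2514 0.105 ] [0.4621 0.2566 0.105 ]
ball [ 0.5945 -0.1333  0.245 ] [ 0.5943 -0.1324  0.245 ]
collar [ 0.6266 -0.1311  0.245 ] [ 0.6265 -0.13    0.245 ]
root [ 0.7245 -0.1233  0.245 ] [ 0.7228 -0.1221  0.245 ]
[[-0.902  0.431 -0.001]
 [ 0.431  0.902 -0.002]
 [-0.    -0.002 -1.   ]]
[ 0.083   0.0009 -0.1341]
[[-0.    -0.948 -0.317]
 [ 1.    -0.    -0.   ]
 [ 0.    -0.317  0.948]] [[290.98084107   0.         281.34624617]
 [  0.         290.98084107 211.23905721]
 [  0.           0.           1.        ]]
```

```bash
python3 -m inch '1 -.0243 -.0166 0 0 0 0;1 -.0243 -.0166 0 0 0 0;1 -.0243 -.0166 0 0 0 0;1 -.0243 -.0166 0 0 0 0;1 -.0243 -.0166 0 0 0 0;1 -.0243 -.0166 0 0 0 0;1 -.0243 -.0166 0 0 0 0;1 -.0243 -.0166 0 0 0 0;1 -.0243 -.0166 0 0 0 0;1 -.0243 -.0166 0 0 0 0;1 -.0243 -.0166 0 0 0 0;1 -.0243 -.0166 0 0 0 0;1 0 0 0 0 0 -.12;1 0 0 0 0 0 -.12;1 0 0 0 0 0 -.12;1 0 0 0 0 0 -.12;1 0 0 0 0 0 -.12;1 0 0 0 0 0 -.12;1 0 0 0 0 0 -.12;1 0 0 0 0 0 -.12' 20
python3 -m inch '1 0 0 0 0 0 -.10;1 0 0 0 0 0 -.08;1 0 0 0 0 0 0;1 0 0 0 0 0 0'
python3 - <<'E'
from h import *
s=get_state();Rt=R.from_quat(s["eef_rot"]).as_matrix();print(s["tool_pos"],Rt.round(3),s["q"].round(2))
import pickle;pickle.dump(camera_model("wrist"),open("w1.pkl","wb"))
p,d=snapshot("wrist");cv2.imwrite("pics/w1.png",p[:,:,::-1]);np.save("pics/w1.npy",d)
E
```

```text
clock: 1.77
tool_pos: [0.4465, 0.2582, 0.2495]
eef_rot: [-0.257, 0.966, -0.0, -0.0]
contact_force: [-0.2, -1.1, -0.4]
opening: 0.997
finger_force: 0.0
clock: 2.1
tool_pos: [0.4466, 0.2582, 0.2494]
eef_rot: [-0.339, 0.941, 0.0, -0.0]
contact_force: [0.4, -0.5, 0.5]
opening: 0.998
finger_force: 0.0
[0.44659398 0.25822209 0.24944299] [[-0.77  -0.638 -0.001]
 [-0.638  0.77  -0.   ]
 [ 0.001  0.    -1.   ]] [-0.25  0.59 -0.58  1.88  0.44  0.8   1.2 ]
```

View pics/w1.png

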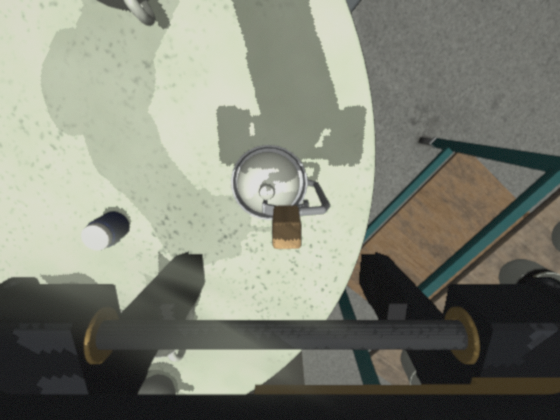

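Wrist view: the wooden block is at about (287,228), rim circle centre at about (269,182), rod loop at (318,197), pot at (100,232). I enlarge the pan.

```bash
python3 - <<'E'
import cv2,numpy as np
a=cv2.imread("pics/w1.png")[140:260,220:340];cv2.imwrite("pics/w1c.png",cv2.resize(a,None,fx=5,fy=5,interpolation=cv2.INTER_CUBIC))
d=np.load("pics/w1.npy");print(d[204:252:4,271:304:4].round(3))
E
```

```text
[[0.36  0.363 0.363 0.366 0.371 0.397 0.394 0.272 0.273]
 [0.27  0.244 0.243 0.242 0.242 0.243 0.243 0.266 0.266]
 [0.272 0.235 0.233 0.233 0.233 0.231 0.232 0.242 0.265]
 [0.396 0.224 0.224 0.224 0.223 0.223 0.225 0.225 0.408]
 [0.41  0.216 0.216 0.216 0.214 0.214 0.215 0.216 0.41 ]
 [0.412 0.212 0.21  0.21  0.211 0.211 0.211 0.211 0.411]
 [0.413 0.211 0.212 0.21  0.212 0.213 0.211 0.213 0.414]
 [0.416 0.212 0.212 0.211 0.212 0.211 0.212 0.212 0.414]
 [0.416 0.214 0.213 0.213 0.213 0.212 0.214 0.214 0.418]
 [0.419 0.214 0.213 0.213 0.214 0.215 0.214 0.215 0.418]
 [0.421 0.216 0.215 0.216 0.214 0.216 0.214 0.215 0.42 ]
 [0.424 0.217 0.217 0.216 0.216 0.217 0.218 0.217 0.423]]
```

View pics/w1c.png

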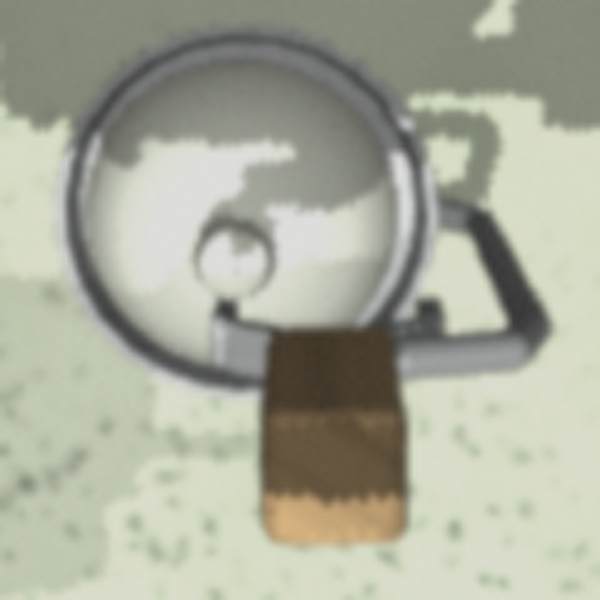

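```bash
python3 - <<'E'
from h import *
import pickle;c=pickle.load(open("w1.pkl","rb"))
g=rp(c,(287,235.6),.188);s=get_state();Rt=R.from_quat(s["eef_rot"]).as_matrix()
print(g,(Rt.T@(g-s["tool_pos"])).round(4))
print(rp(c,(269.8,181.5),.016))
for u in((228+2,144),(301,415)):pass
for p in((265,207.5),(325,212)):print(rp(c,p,.135))
E
```

```text
[0.44502965 0.2631847  0.188     ] [-0.0019  0.0048  0.0615]
[0.45573314 0.24742209 0.016     ]
[0.45345217 0.24578871 0.135     ]
[0.42230609 0.29011375 0.135     ]
```

```bash
python3 -m inch '1 -.001 .0025 0 0 0 .025;1 -.001 .0025 0 0 0 .025;1 0 0 .012 0 0 0;1 0 0 .012 0 0 0;1 0 0 .012 0 0 0;1 0 0 .012 0 0 0;1 0 0 .012 0 0 0;1 0 0 .012 0 0 0;1 0 0 .010 0 0 0;1 0 0 .006 0 0 0;1 0 0 0 0 0 0;1 0 0 0 0 0 0' 30
python3 -m inch '.3 0 0 0 0 0 0;.3 0 0 0 0 0 0;.3 0 0 0 0 0 0;.3 0 0 0 0 0 0'
python3 - <<'E'
from h import *
p,d=snapshot("side");cv2.imwrite("pics/s1.png",cv2.resize(p[80:210,150:290,::-1],None,fx=4,fy=4,interpolation=cv2.INTER_CUBIC))
E
```

```text
clock: 3.15
tool_pos: [0.445, 0.2639, 0.1617]
eef_rot: [-0.316, 0.949, -0.0, -0.0]
contact_force: [0.3, -0.4, -0.2]
opening: 1.0
finger_force: 0.0
clock: 3.48
tool_pos: [0.4453, 0.2637, 0.1621]
eef_rot: [-0.316, 0.949, 0.0, 0.0]
contact_force: [-0.4, -0.4, 0.1]
opening: 0.726
finger_force: 0.0
```

View pics/s1.png

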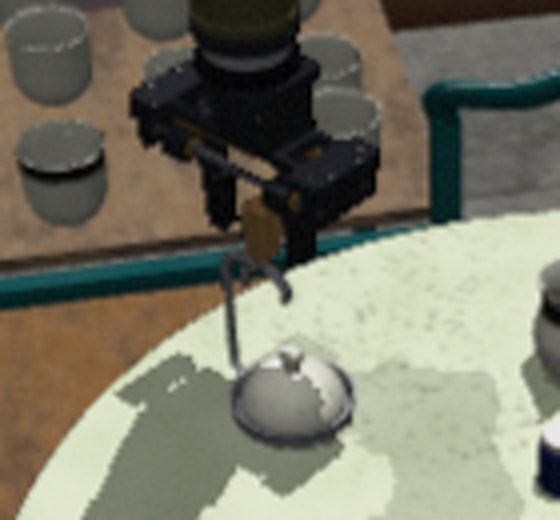

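The block at (262,228) stands between the two fingers at (220,190) and (300,235), with nothing touching. I close on it.

```bash
python3 -m inch '-1 0 0 0 0 0 0;-1 0 0 0 0 0 0;-1 0 0 0 0 0 0;-1 0 0 0 0 0 0;-1 0 0 0 0 0 0;-1 0 0 0 0 0 0;-1 0 0 0 0 0 0;-1 0 0 0 0 0 0;-1 0 0 0 0 0 0;-1 0 0 0 0 0 0;-1 0 0 0 0 0 0;-1 0 0 0 0 0 0' 30
```

```text
clock: 4.53
tool_pos: [0.4451, 0.2633, 0.1617]
eef_rot: [-0.317, 0.949, -0.0, -0.0]
contact_force: [0.1, -1.4, 1.2]
opening: 0.246
finger_force: 29.4
```

```bash
python3 -m inch '-1 0 0 -.002 0 0 0;-1 0 0 -.004 0 0 0;-1 0 0 -.006 0 0 0;-1 0 0 -.010 0 0 0;-1 0 0 -.012 0 0 0;-1 0 0 -.012 0 0 0;-1 0 0 -.012 0 0 0;-1 0 0 -.012 0 0 0;-1 0 0 -.012 0 0 0;-1 0 0 -.012 0 0 0;-1 0 0 -.012 0 0 0;-1 0 0 -.012 0 0 0;-1 0 0 -.012 0 0 0;-1 0 0 -.012 0 0 0;-1 0 0 -.012 0 0 0;-1 0 0 -.010 0 0 0;-1 0 0 -.006 0 0 0;-1 0 0 -.004 0 0 0;-1 0 0 0 0 0 0;-1 0 0 0 0 0 0' 30
python3 -m inch '-1 0 0 0 0 0 0;-1 0 0 0 0 0 0;-1 0 0 0 0 0 0'
python3 - <<'E'
from h import *
F=[];M=[]
for i in range(6):
    p,d=snapshot("scene");s=get_state();F.append(s["contact_force"]);M.append(s["moment"])
print(np.mean(F,0),np.std(F,0),np.mean(M,0))
Rt=R.from_quat(s["eef_rot"]).as_matrix();print(s["tool_pos"],Rt.round(3))
seat=(np.array([.5944,-.1328,.245])+[.6265,-.1305,.245])/2;print(seat,"bar angle",np.arctan2(.011,.1295))
# desired tool: yaw so tool y at bar+90
E
```

```text
clock: 6.2
tool_pos: [0.4449, 0.2634, 0.3355]
eef_rot: [-0.317, 0.949, -0.0, -0.0]
contact_force: [0.1, 0.2, -6.1]
opening: 0.25
finger_force: 29.4
clock: 6.45
tool_pos: [0.4449, 0.2635, 0.3352]
eef_rot: [-0.317, 0.949, -0.0, -0.0]
contact_force: [-0.4, 0.4, -5.9]
opening: 0.248
finger_force: 29.4
[-0.06668277 -0.02486692 -5.82493335] [0.34616342 0.32239176 0.48629417] [0.13976339 0.06313588 0.01236343]
[0.44506435 0.26362488 0.33567773] [[-0.8   -0.601 -0.   ]
 [-0.601  0.8    0.   ]
 [ 0.     0.    -1.   ]]
[ 0.61045 -0.13165  0.245  ] bar angle 0.08473867461909952
```

```bash
python3 -m inch '-1 0 0 0 0 0 .05;-1 0 0 0 0 0 .1;-1 0 0 0 0 0 .1;-1 0 0 0 0 0 .1;-1 0 0 0 0 0 .1;-1 0 0 0 0 0 .074;-1 0 0 0 0 0 .04;-1 0 0 0 0 0 0' 30
python3 -m inch '-1 -.003 -.007 .0003 0 0 0;-1 -.0067 -.0164 .0006 0 0 0;-1 -.0097 -.0234 .0009 0 0 0;-1 -.0097 -.0234 .0009 0 0 0;-1 -.0097 -.0234 .0009 0 0 0;-1 -.0097 -.0234 .0009 0 0 0;-1 -.0097 -.0234 .0009 0 0 0;-1 -.0097 -.0234 .0009 0 0 0;-1 -.0097 -.0234 .0009 0 0 0;-1 -.0097 -.0234 .0009 0 0 0;-1 -.0097 -.0234 .0009 0 0 0;-1 -.0097 -.0234 .0009 0 0 0;-1 -.0097 -.0234 .0009 0 0 0;-1 -.0097 -.0234 .0009 0 0 0;-1 -.0067 -.0164 .0006 0 0 0;-1 -.003 -.007 .0003 0 0 0;-1 0 0 0 0 0 0;-1 0 0 0 0 0 0'
python3 - <<'E'
from h import *
s=get_state();Rt=R.from_quat(s["eef_rot"]).as_matrix();print(s["tool_pos"],Rt.round(3),s["q"].round(2))
p,d=snapshot("wrist");q,e=snapshot("scene")
cv2.imwrite("pics/w2.png",p[:,:,::-1]);cv2.imwrite("pics/sc2.png",q[:,:,::-1])
import pickle;pickle.dump(camera_model("wrist"),open("w2.pkl","wb"))
f=cv2.resize(q[100:300,190:420,::-1],None,fx=2.1,fy=2.1,interpolation=cv2.INTER_CUBIC)[:420]
g=cv2.resize(p[:,:,::-1],(312*1,234))
out=np.zeros((420,f.shape[1]+312,3),np.uint8);out[:f.shape[0],:f.shape[1]]=f;out[:234,f.shape[1]:]=g;print(out.shape);cv2.imwrite("pics/c2.png",out)
E
```

```text
clock: 7.42
tool_pos: [0.445, 0.2638, 0.3358]
eef_rot: [-0.04, 0.999, 0.0, 0.0]
contact_force: [1.1, 1.2, -6.4]
opening: 0.249
finger_force: 29.4
clock: 8.92
tool_pos: [0.6061, -0.0513, 0.3228]
eef_rot: [-0.04, 0.999, 0.001, -0.001]
contact_force: [-0.8, 0.4, -5.8]
opening: 0.245
finger_force: 29.8
[ 0.6060979  -0.05125694  0.32278171] [[-0.997 -0.081 -0.001]
 [-0.081  0.997  0.002]
 [ 0.001  0.002 -1.   ]] [ 0.25  0.61 -0.43  1.51  0.27  1.08  1.41]
(420, 795, 3)
```

View pics/c2.png

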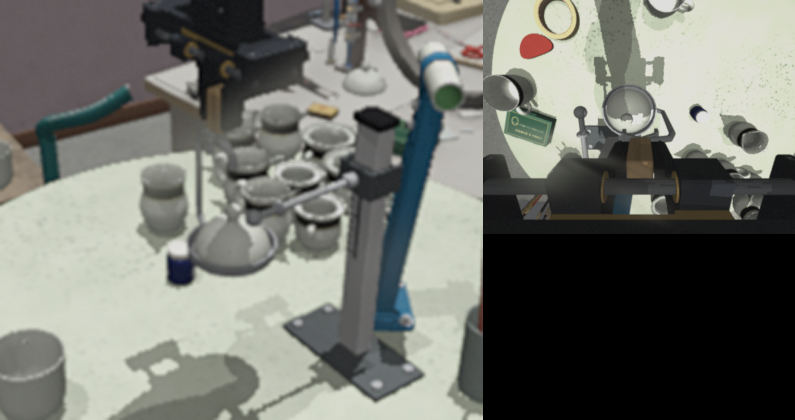

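Scene crop: the held pan at (233,240) is left of the arm, its knob below the bar level; the arm's ball is at (252,215). Wrist inset: the ball is at about (174,203) in full-image pixels, left of the crook. I enlarge the wrist view to get the groove offset.

```bash
python3 - <<'E'
import cv2
a=cv2.imread("pics/w2.png")[150:300,150:350];cv2.imwrite("pics/w2c.png",cv2.resize(a,None,fx=4,fy=4,interpolation=cv2.INTER_CUBIC))
E
```

```text
(no output)
```

View pics/w2c.png

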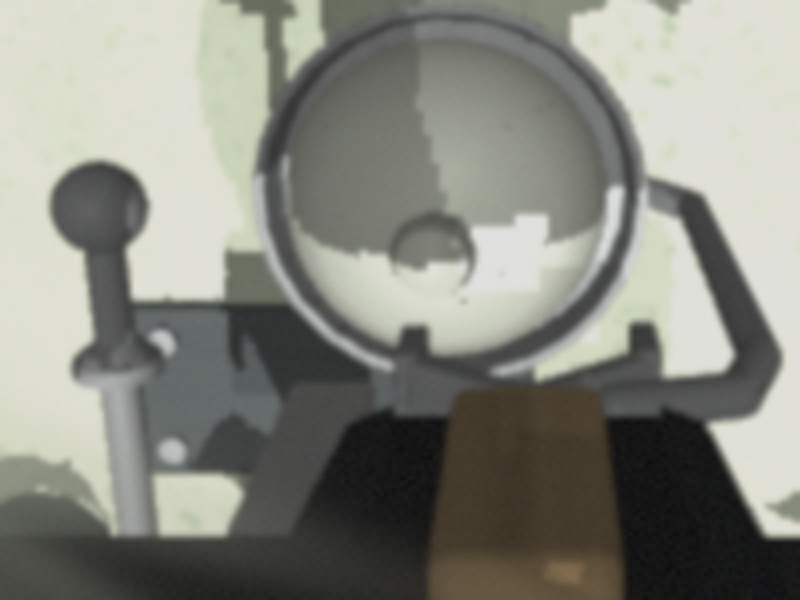

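```bash
python3 - <<'E'
from h import *
import pickle;c=pickle.load(open("w2.pkl","rb"))
s=get_state();Rt=R.from_quat(s["eef_rot"]).as_matrix();t=s["tool_pos"]
for n,p in(("ball",(174.75,201.75)),("mid",(176.75,224.25)),("collar",(179.5,240))):
    w=rp(c,p,.245);print(n,w.round(4),(Rt.T@(w-t)).round(4))
K=P(c)
for q in((5,-17.5,57),(5,17.5,57),(5,-22.5,57),(5,22.5,57),(0,0,37)):
    w=t+Rt@(np.array(q)/1e3);u=K@np.r_[w,1];u=u[:2]/u[2];print(q,u.round(1),((u-150)*4).round())
E
```

```text
ball [ 0.5935 -0.1311  0.245 ] [ 0.0193 -0.0802  0.0781]
mid [ 0.6118 -0.1302  0.245 ] [ 0.001  -0.0808  0.078 ]
collar [ 0.6251 -0.1284  0.245 ] [-0.0124 -0.0801  0.078 ]
(5, -17.5, 57) [255.4 229.6] [422. 318.]
(5, 17.5, 57) [304.9 229.6] [620. 318.]
(5, -22.5, 57) [248.3 229.6] [393. 318.]
(5, 22.5, 57) [312.  229.6] [648. 318.]
(0, 0, 37) [280.  248.4] [520. 394.]
```

```bash
python3 -m inch '-1 .0005 -.004 0 0 0 0;-1 0 -.008 0 0 0 0;-1 0 -.010 0 0 0 0;-1 0 -.010 0 0 0 0;-1 0 -.010 0 0 0 0;-1 0 -.010 0 0 0 0;-1 0 -.010 0 0 0 0;-1 0 -.010 0 0 0 0;-1 0 -.007 0 0 0 0;-1 0 -.003 0 0 0 0;-1 0 0 0 0 0 0;-1 0 0 0 0 0 0' 30
python3 -m inch '-1 0 0 .002 0 0 0;-1 0 0 .004 0 0 0;-1 0 0 .005 0 0 0;-1 0 0 .005 0 0 0;-1 0 0 .005 0 0 0;-1 0 0 .005 0 0 0;-1 0 0 .003 0 0 0;-1 0 0 .002 0 0 0;-1 0 0 .001 0 0 0;-1 0 0 0 0 0 0;-1 0 0 0 0 0 0'
```

```text
clock: 10.02
tool_pos: [0.6128, -0.1333, 0.323]
eef_rot: [-0.04, 0.999, 0.0, -0.0]
contact_force: [0.1, 0.0, -6.2]
opening: 0.249
finger_force: 29.8
clock: 10.93
tool_pos: [0.6129, -0.1338, 0.2913]
eef_rot: [-0.04, 0.999, 0.0, 0.0]
contact_force: [-0.3, 0.7, -5.6]
opening: 0.251
finger_force: 29.8
```

```bash
python3 -m inch '-1 0 0 .001 0 0 0;-1 0 0 .001 0 0 0;-1 0 0 .001 0 0 0;-1 0 0 .001 0 0 0;-1 0 0 .001 0 0 0;-1 0 0 .001 0 0 0;-1 0 0 .001 0 0 0;-1 0 0 .001 0 0 0'
python3 -m inch '-1 0 0 .001 0 0 0;-1 0 0 .001 0 0 0;-1 0 0 .001 0 0 0;-1 0 0 .001 0 0 0;-1 0 0 .001 0 0 0;-1 0 0 .001 0 0 0;-1 0 0 0 0 0 0;-1 0 0 0 0 0 0'
python3 - <<'E'
from h import *
p,d=snapshot("side");cv2.imwrite("pics/s3.png",p[:,:,::-1])
p,d=snapshot("wrist");cv2.imwrite("pics/w3.png",p[:,:,::-1])
a=p[150:290,190:340,::-1];b=cv2.imread("pics/s3.png")[120:260,250:400]
cv2.imwrite("pics/c3.png",np.hstack([cv2.resize(i,(400,373),interpolation=cv2.INTER_CUBIC) for i in(a,b)]))
E
```

```text
clock: 11.6
tool_pos: [0.6128, -0.1338, 0.283]
eef_rot: [-0.04, 0.999, 0.0, 0.0]
contact_force: [0.2, 0.4, -6.1]
opening: 0.247
finger_force: 29.8
clock: 12.27
tool_pos: [0.6129, -0.1337, 0.2771]
eef_rot: [-0.04, 0.999, 0.0, 0.0]
contact_force: [0.0, 0.6, -3.1]
opening: 0.248
finger_force: 29.8
```

View pics/c3.png

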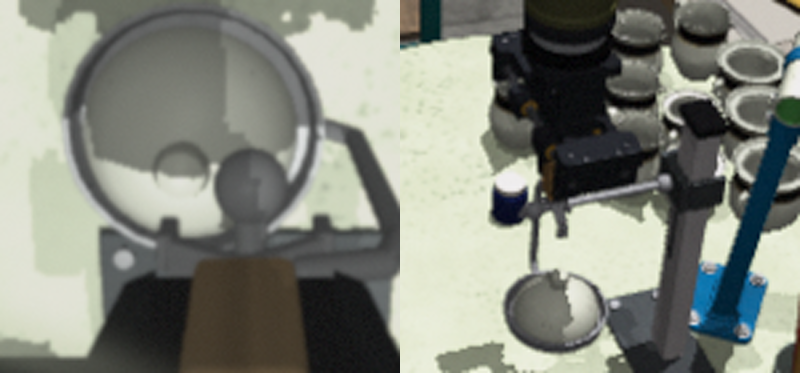

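Both views show the crook over the groove between the ball (250,185) and collar, bar midway between the legs (168 and 322). The arm now carries about half the load. I check the pot clearance, then go on down.

```bash
python3 - <<'E'
from h import *
print(rp("scene",(277,218),.05),rp("side",(291,189),.05))
E
python3 -m inch '-1 0 0 .001 0 0 0;-1 0 0 .0015 0 0 0;-1 0 0 .002 0 0 0;-1 0 0 .0025 0 0 0;-1 0 0 .0025 0 0 0;-1 0 0 .0025 0 0 0;-1 0 0 .0025 0 0 0;-1 0 0 .0025 0 0 0;-1 0 0 .0025 0 0 0;-1 0 0 .0025 0 0 0;-1 0 0 .0025 0 0 0;-1 0 0 .0025 0 0 0;-1 0 0 .0025 0 0 0;-1 0 0 .0025 0 0 0;-1 0 0 .002 0 0 0;-1 0 0 .001 0 0 0;-1 0 0 0 0 0 0;-1 0 0 0 0 0 0'
python3 - <<'E'
from h import *
F=[];M=[]
for i in range(8):
    snapshot("side");s=get_state();F.append(s["contact_force"]);M.append(s["moment"])
print(np.mean(F,0),np.mean(M,0),s["tool_pos"])
E
```

```text
[0.64682279 0.11285579 0.05      ] [0.64413098 0.11578774 0.05      ]
clock: 13.87
tool_pos: [0.6129, -0.1337, 0.2421]
eef_rot: [-0.04, 0.999, 0.0, 0.0]
contact_force: [-0.7, 0.5, -1.8]
opening: 0.25
finger_force: 29.8
[-0.32049066  1.45198342 -1.75591407] [0.43402788 0.02151645 0.01310277] [ 0.61283314 -0.13375267  0.24216477]
```

```bash
python3 -m inch '-1 0 .0005 0 0 0 0;-1 0 .0005 0 0 0 0;-1 0 .0005 0 0 0 0;-1 0 0 .001 0 0 0;-1 0 0 .002 0 0 0;-1 0 0 .002 0 0 0;-1 0 0 .002 0 0 0;-1 0 0 .002 0 0 0;-1 0 0 .002 0 0 0;-1 0 0 .002 0 0 0;-1 0 0 .002 0 0 0;-1 0 0 .002 0 0 0;-1 0 0 .002 0 0 0;-1 0 0 .002 0 0 0;-1 0 0 .002 0 0 0;-1 0 0 .001 0 0 0;-1 0 0 0 0 0 0;-1 0 0 0 0 0 0'
cat > m.py <<'E'
from h import *
F=[];M=[]
for i in range(10):
    snapshot("side");s=get_state();F.append(s["contact_force"]);M.append(s["moment"])
print(np.mean(F,0).round(2),np.mean(M,0).round(3),s["tool_pos"].round(4),s["clock"])
E
python3 m.py
```

```text
clock: 15.77
tool_pos: [0.6127, -0.1325, 0.2181]
eef_rot: [-0.04, 0.999, -0.0, -0.0]
contact_force: [-0.1, -0.8, 0.2]
opening: 0.242
finger_force: 29.8
[ 0.19 -0.64 -0.93] [-0.119 -0.014 -0.014] [ 0.6127 -0.1324  0.2182] 16.2667
```

```bash
python3 -m inch '-1 0 -.0005 .001 0 0 0;-1 0 0 .002 0 0 0;-1 0 0 .002 0 0 0;-1 0 0 .002 0 0 0;-1 0 0 .002 0 0 0;-1 0 0 .002 0 0 0;-1 0 0 .002 0 0 0;-1 0 0 .001 0 0 0;-1 0 0 0 0 0 0;-1 0 0 0 0 0 0'
python3 m.py
python3 -m inch '-1 0 -.0003 0 -.008 0 0;-1 0 -.00055 0 -.015 0 0;-1 0 -.00055 0 -.015 0 0;-1 0 -.00055 0 -.015 0 0;-1 0 -.00055 0 -.015 0 0;-1 0 -.00055 0 -.015 0 0;-1 0 -.00055 0 -.015 0 0;-1 0 -.0003 0 -.008 0 0;-1 0 0 0 0 0 0;-1 0 0 0 0 0 0'
python3 m.py
```

```text
clock: 17.1
tool_pos: [0.6127, -0.1326, 0.2041]
eef_rot: [-0.04, 0.999, 0.0, -0.0]
contact_force: [0.0, -0.2, 0.0]
opening: 0.245
finger_force: 29.8
[-0.02  1.28 -0.13] [ 0.349  0.05  -0.001] [ 0.6127 -0.1326  0.2041] 17.6
clock: 18.43
tool_pos: [0.613, -0.1365, 0.2039]
eef_rot: [-0.04, 0.998, 0.053, -0.002]
contact_force: [-0.3, 2.1, 0.1]
opening: 0.246
finger_force: 29.8
[-0.12  3.08 -0.36] [ 0.709  0.011 -0.026] [ 0.613  -0.1365  0.204 ] 18.9333
```

```bash
python3 -m inch '-1 0 .0005 0 0 0 0;-1 0 .0005 0 0 0 0;-1 0 .0005 0 0 0 0;-1 0 .0005 0 0 0 0;-1 0 0 0 0 0 0;-1 0 0 0 0 0 0;-1 0 0 0 0 0 0'
python3 m.py
```

```text
clock: 19.52
tool_pos: [0.6129, -0.1361, 0.2042]
eef_rot: [-0.04, 0.998, 0.052, -0.002]
contact_force: [0.6, -2.3, 0.4]
opening: 0.244
finger_force: 29.8
[ 0.63 -3.63 -0.29] [-0.945 -0.125 -0.027] [ 0.6128 -0.1358  0.2041] 20.0167
```

```bash
python3 -m inch '-1 0 -.0004 0 0 0 0;-1 0 -.0004 0 0 0 0;-1 0 -.0003 0 0 0 0;-1 0 0 0 0 0 0;-1 0 0 0 0 0 0;-1 0 0 0 0 0 0'
python3 m.py
```

```text
clock: 20.52
tool_pos: [0.6129, -0.1359, 0.204]
eef_rot: [-0.04, 0.998, 0.053, -0.002]
contact_force: [-0.0, -4.7, -0.7]
opening: 0.247
finger_force: 29.8
[ 0.7  -4.75 -0.53] [-1.159 -0.12  -0.014] [ 0.6129 -0.1359  0.204 ] 21.0167
```

```bash
python3 -m inch '-1 0 0 0 0 0 0;-1 0 0 0 0 0 0;-1 0 0 0 0 0 0;-1 0 0 0 0 0 0;-1 0 0 0 0 0 0;-1 0 0 0 0 0 0'
python3 m.py
```

```text
clock: 21.52
tool_pos: [0.6129, -0.1359, 0.204]
eef_rot: [-0.04, 0.998, 0.053, -0.002]
contact_force: [-1.1, -5.2, -0.0]
opening: 0.246
finger_force: 29.8
[ 0.08 -5.29 -0.44] [-1.238 -0.052 -0.009] [ 0.6129 -0.1358  0.204 ] 22.0167
```

```bash
python3 -m inch '-1 0 -.0004 0 0 0 0;-1 0 -.0004 0 0 0 0;-1 0 0 0 0 0 0;-1 0 0 0 0 0 0;-1 0 0 0 0 0 0'
python3 m.py
```

```text
clock: 22.43
tool_pos: [0.6129, -0.136, 0.2039]
eef_rot: [-0.04, 0.998, 0.053, -0.002]
contact_force: [0.0, -2.9, -0.1]
opening: 0.248
finger_force: 29.8
[ 0.12 -2.11 -0.4 ] [-0.594  0.028 -0.002] [ 0.613  -0.1361  0.2039] 22.9333
```

```bash
python3 -m inch '-1 0 0 .001 0 0 0;-1 0 0 .001 0 0 0;-1 0 0 .001 0 0 0;-1 0 0 .001 0 0 0;-1 0 0 .001 0 0 0;-1 0 0 0 0 0 0;-1 0 0 0 0 0 0;-1 0 0 0 0 0 0'
python3 m.py; python3 m.py;python3 m.py
```

```text
clock: 23.6
tool_pos: [0.613, -0.1361, 0.199]
eef_rot: [-0.04, 0.998, 0.053, -0.002]
contact_force: [-0.6, -1.0, 0.6]
opening: 0.251
finger_force: 29.8
[-0.11 -1.85 -0.12] [-0.498  0.043 -0.002] [ 0.613  -0.1361  0.199 ] 24.1
[ 0.01 -1.89  0.04] [-0.53   0.054 -0.005] [ 0.613  -0.1361  0.199 ] 24.6
[-0.25 -2.04  0.  ] [-0.522  0.04   0.006] [ 0.613 -0.136  0.199] 25.1
```

```bash
python3 -m inch '-1 0 -.0003 0 0 0 0;-1 0 0 0 0 0 0;-1 0 0 0 0 0 0;-1 0 0 0 0 0 0;-1 0 0 0 0 0 0;-1 0 0 0 0 0 0' 30
python3 m.py
python3 -m inch '-1 0 0 0 0 0 0;-1 0 0 0 0 0 0;-1 0 0 0 0 0 0;-1 0 0 0 0 0 0' 10
python3 -m inch '-1 0 0 0 0 0 0;-1 0 0 0 0 0 0;-1 0 0 0 0 0 0;-1 0 0 0 0 0 0' 3
python3 m.py
```

```text
clock: 25.6
tool_pos: [0.613, -0.1362, 0.1989]
eef_rot: [-0.04, 0.998, 0.053, -0.002]
contact_force: [-1.1, -0.6, -0.0]
opening: 0.25
finger_force: 29.8
[-0.28 -0.87  0.02] [-0.246  0.059  0.004] [ 0.613  -0.1362  0.1989] 26.1
clock: 26.43
tool_pos: [0.613, -0.1362, 0.1989]
eef_rot: [-0.04, 0.998, 0.053, -0.002]
contact_force: [-0.7, 0.3, -0.3]
opening: 0.247
finger_force: 10.0
clock: 26.77
tool_pos: [0.613, -0.1362, 0.199]
eef_rot: [-0.04, 0.998, 0.053, -0.002]
contact_force: [-0.2, -0.6, 0.2]
opening: 0.248
finger_force: 3.0
[-0.26  0.03 -0.2 ] [ 0.004 -0.012  0.005] [ 0.613  -0.1362  0.1989] 27.2667
```

```bash
python3 -m inch '-.49 0 0 0 0 0 0;-.49 0 0 0 0 0 0;-.48 0 0 0 0 0 0;-.48 0 0 0 0 0 0;-.47 0 0 0 0 0 0;-.47 0 0 0 0 0 0;-.46 0 0 0 0 0 0;-.46 0 0 0 0 0 0;-.45 0 0 0 0 0 0;-.45 0 0 0 0 0 0;-.44 0 0 0 0 0 0;-.43 0 0 0 0 0 0;-.42 0 0 0 0 0 0;-.41 0 0 0 0 0 0;-.40 0 0 0 0 0 0;-.38 0 0 0 0 0 0;-.36 0 0 0 0 0 0;-.34 0 0 0 0 0 0' 3
python3 m.py
```

```text
clock: 28.77
tool_pos: [0.613, -0.1363, 0.199]
eef_rot: [-0.04, 0.998, 0.053, -0.002]
contact_force: [0.3, 0.1, -0.3]
opening: 0.328
finger_force: 0.0
[ 0.12  0.14 -0.23] [-0.048 -0.002 -0.   ] [ 0.613  -0.1364  0.1989] 29.2667
```

```bash
python3 -m inch '-.2 0 0 0 0 0 0;-.1 0 0 0 0 0 0;0 0 0 0 0 0 0;.1 0 0 0 0 0 0;.2 0 0 0 0 0 0;.3 0 0 0 0 0 0;.4 0 0 0 0 0 0;.4 0 0 0 0 0 0;.4 0 0 0 0 0 0;.4 0 0 0 0 0 0;.4 0 0 0 0 0 0;.4 0 0 0 0 0 0'
python3 - <<'E'
from h import *
p,d=snapshot("side");q,e=snapshot("wrist")
cv2.imwrite("pics/c4.png",np.hstack([cv2.resize(i,(400,360),interpolation=cv2.INTER_CUBIC) for i in(q[60:330,130:430,::-1],p[120:300,250:450,::-1])]))
E
```

```text
clock: 30.27
tool_pos: [0.613, -0.1364, 0.1989]
eef_rot: [-0.04, 0.998, 0.053, -0.002]
contact_force: [-0.1, -0.1, -0.6]
opening: 0.699
finger_force: 0.0
```

View pics/c4.png

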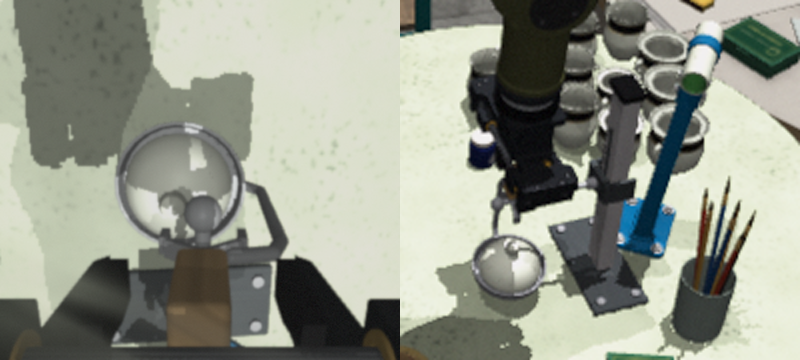

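The pan hangs in the groove with the lid in it. The ball is at (203,213) just ahead of the grip block, and both fingers are clear at (85,290) and (310,300). I back straight off upwards.

```bash
python3 -m inch '.4 0 0 -.002 0 0 0;.4 0 0 -.004 0 0 0;.4 0 0 -.006 0 0 0;.4 0 0 -.008 0 0 0;.4 0 0 -.012 0 0 0;.4 0 0 -.012 0 0 0;.4 0 0 -.012 0 0 0;.4 0 0 -.012 0 0 0;.4 0 0 -.012 0 0 0;.4 0 0 -.012 0 0 0;.4 0 0 -.012 0 0 0;.4 0 0 -.008 0 0 0;.4 0 0 -.004 0 0 0;.4 0 0 0 0 0 0;.4 0 0 0 0 0 0;.4 0 0 0 0 0 0;.4 0 0 0 0 0 0;.4 0 0 0 0 0 0;.4 0 0 0 0 0 0;.4 0 0 0 0 0 0'
python3 - <<'E'
from h import *
a,_=snapshot("side")
for i in range(10):b,_=snapshot("side")
print("moving px:",int((np.abs(a[150:300,260:360].astype(int)-b[150:300,260:360]).max(2)>40).sum()),get_state()["clock"])
E
```

```text
clock: 32.03
tool_pos: [0.6139, -0.1485, 0.314]
eef_rot: [-0.04, 0.998, 0.053, -0.002]
contact_force: [0.5, 0.8, -0.0]
opening: 0.7
finger_force: 0.0
moving px: 2 32.5833
```

```bash
python3 -c "
from plant import r
print(r.finish_job())"
```

```text
the job is handed in; nothing more can be done
None
```

The pan with the lid now hangs still by its crook in the balance's groove. It was let go only once the wrist force was close to zero, and the job was handed in at about 33 s; no verdict came back.

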